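# Put the sausage filler into its slow filling gear

### The job

The sausage filler's gear selector has been left in neutral: pull its sprung knob up, swing it clockwise (seen from above) towards the single pip, the slow filling gear, and let it drop fully home in the notch there. The notch is not exactly at the pip, so feel for it with the selector riding on its spring, and do not force it once it has dropped or when it is blocked. Let go of it at the end and leave the other things on the block alone.

Things in the scene. Friction and masses are not known exactly. Their poses are not given: they have to be found in the camera images.
- filler: Horizontal bench sausage filler, fixed: aluminium gearbox 125 x 130 mm, top at 190 mm; a steel cylinder lies along its +y side (flange top at 188 mm), a rack tail sticks out to -y, a crank is on its +x side. Origin: on the block's surface, straight below the upright pivot axis of the gear selector. Its z axis is up. In neutral (turn 0) the selector's arm points along the filler's -x axis
- knob_grip (a point): Middle of the selector's upright black knob: a round grip of 23 mm diameter at this point, rising from a flat steel arm (16 mm wide); the knob's top is 16 mm above this point, the arm's top 26 mm below it. The point lies 75 mm from the upright pivot axis and at 245.5 mm height when the selector is home; it rises with the selector and swings about the pivot, z stays up
- slow_mark (a point): The single round pip (8 mm across) on the gearbox top, 52 mm from the pivot axis: the slow filling gear. It lies 1.25 rad clockwise from the neutral mark seen from above, on the cylinder's side. (Two pips at the same angle the other way mark the fast return gear.)
- neutral_mark (a point): The short raised bar on the gearbox top, 52 mm from the pivot axis in the filler's -x direction: neutral
- selector_lift (a joint): How far the selector (hub, arm and knob together) is pulled up, in m: 0 fully home, 0.014 its upper stop. A spring pushes it down with 3.5 N when home, 7 N at the stop, its weight adds 1.4 N. Its pin clears the ring above 0.009; riding on the ring's top it stands at about 0.009 and it drops to 0 only in neutral or in a gear notch
- selector_turn (a joint): Selector angle in rad, 0 with the arm at the neutral mark, growing clockwise seen from above; stops at +-1.75. Turning takes 0.15 Nm (2 N at the knob); it stays where it is left. Neutral has 0.1 rad of play or more. The slow notch lies anywhere within 0.30 rad of 1.25; the pin has about +-0.06 rad of play in it. From 0.86 to the notch, and beyond it, the pin rides on the ring's flat top
- pin: Dowel pin, 6 mm diameter, hidden under the selector's hub, 22 mm from the pivot axis on the arm's side. Origin on the pivot axis under the hub. It drops 9 mm into straight-sided openings of a ring in the gearbox lid: wide for neutral, narrow for each gear. More than 25 N between pin and ring damages it: about 9 N sideways at the knob with the pin against a wall. Riding, it bears the spring's 7 N
- knife: Boning knife lying on the block, about 270 mm long, black handle
- nozzle: Spare white filling nozzle standing on its 90 mm flange, 150 mm high
- jar: Closed clear spice jar, 72 mm diameter, 100 mm high

How it is judged:
By the outcome, as a careful person would: the job done as asked, in the order asked, and still so for the second after the job is handed in, with the robot touching nothing.
It also fails if it takes over 64 s, if anything falls off the work surface, if the arm or the gripper's body presses on something with over 40 N, if the wrist force passes 120 N, or if a joint passes its speed limit or range.

### The arm

A 7-joint arm with a two-finger parallel gripper is mounted at the origin on the work surface. World frame = base frame: x ahead of the robot, y to its left, z up, the work surface at z = 0. Lengths are in m, angles in rad, forces in N, time in s.
With the tool pointing down it reaches from about 0.4 to 0.875 m from the base axis. Payload 4.4 kg.
Tool frame: the origin (TCP) lies at the very end of the fingers, on their centre line; the grasp point (between the pads) lies 19 mm behind it; z points along the fingers, y is the line along which they close (so a half turn about z gives the same grasp; the last joint's range is limited). The gripper opens to 85 mm and grips with 20 to 120 N. Pads are 22 mm wide; open, the fingers measure 114 mm over their backs; the gripper's body (76 mm by 85 mm) begins 54 mm behind the grasp point. The pads swing forward as they close: fully open they stand 13 mm farther back than shut.
Start: joints at [-1.382, 0.628, 0.038, 1.517, -0.027, 0.996, -0.02], TCP at [0.164, 0.629, 0.231] pointing down, gripper open.
Joint ranges: [-3.06, 3.06], [-0.37, 2.12], [-1.25, 1.32], [0.18, 2.47], [-1.1, 4.24], [0.23, 1.98], [-2.94, 2.94]. Speed limits (rad/s): [2.57, 2.57, 3.14, 3.14, 3.14, 3.14, 3.14].

### API

Orientations are given as a unit quaternion [x, y, z, w].
In Python, from rig import status, optics, order gives the robot as it stands.
- The arm moves only by the tool step_arm, never from a script. Its arguments are lists of equal length, an entry for each row: "delta_pos": the shift along the tool's x, y, z in cm, a list of three; "delta_rot": the turn, a rotation vector about the tool's x, y, z in degrees, a list of three; "fingers": the closure in counts, from 0 (fully open) to 255 (shut). A call has 1 to 8 rows; each row shifts and turns the commanded pose from where the row before left it, along the tool's axes as they then stand; what a row does not reach is not made up. A row lasts 1/12 s, in which the tool goes at most 41.7 mm and 7.16 degrees, less where a joint would pass 70% of its speed; a pose out of reach is approached as far as the arm can. A call with a gripper value outside its range is refused whole. The fingers move at their own pace and stop on an object; "squeeze" is the grip in N (left out, the last holds). Time passes only in rows, so rows that do not move let the fingers close. It gives the time, the measured TCP pose, the force, the opening and the grip force at its end, in the units of the state.
- status.get_obs(): the state, without advancing time (a new reading comes with each control period).
- optics.read_camera(name): name is "scene" or "top" or "wrist"; returns a dict with "img" (400x640x3 uint8, red, green, blue), "z_map" (400x640 float32, m along the optical axis (not along the pixel's ray), 0 where there is no reading), "K" (3x3 intrinsics, pixels), "D" ([k1, k2, p1, p2, k3] as OpenCV has them; the pictures are not rectified), "view" (4x4, takes a point from world to camera coordinates). Camera axes: x right, y down, z forward; pixel columns grow to the right and rows downward; lengths in m; the calibration is good to about 2 mm. A picture is of the moment at which its call begins.
- order.finish_job(): hands the job in; it is judged then, once.
The state is a dict: "time_s": time; "joints": joint angles; "joint_velocities": joint speeds; "joint_efforts": joint torques, N m; "ee_pos": TCP position; "tcp_rot": TCP orientation; "force": force on the tool from outside, world axes, zero at the start; "moment": the same for the moment, N m; "width": finger opening in m; "gripper_force": force on a finger pad.
Only numpy, scipy, OpenCV 4.12 (cv2) and the standard library are available. Lean on these libraries where they do the work, as an engineer would, in place of code of your own. Each camera call takes 0.05 s, during which the arm holds its last target. There are 200 camera calls.

## Working session

There is one attempt and no reset: what is moved stays moved. The work goes in short steps, Python scripts to look and compute and a tool call to move; the robot and the scene stay as the last step left them, time stands still between calls to the robot, and variables do not carry over. Pictures are saved under pics/ and viewed, at most 10 in all, crops included, and the job is handed in when it is done.

Besides the shell and the picture viewer there is one more tool, called after "Emit:" as name(argument=value, ...), one argument or row to a line, values as JSON. step_arm: Moves the arm, as the interface text tells. Its arguments: {"type":"object","properties":{"delta_pos":{"type":"array"},"delta_rot":{"type":"array"},"fingers":{"type":"array"},"squeeze":{"type":"number"}},"required":["delta_pos","delta_rot","fingers"]}

```bash
mkdir -p pics; cat > h.py <<'E'
import numpy as np,cv2
from rig import status,optics,order
def cloud(c):
    h,w=c["z_map"].shape
    u,v=np.meshgrid(np.arange(w),np.arange(h))
    p=cv2.undistortPoints(np.stack([u,v],-1).reshape(-1,1,2).astype(float),c["K"],c["D"]).reshape(h,w,2)
    z=c["z_map"]; P=np.dstack([p[...,0]*z,p[...,1]*z,z])
    V=c["view"]; W=(P-V[:3,3])@V[:3,:3]
    W[z==0]=np.nan
    return W
E
python3 - <<'E'
from h import *
o=status.get_obs(); print({k:np.round(v,3) for k,v in o.items()})
for n in["scene","top"]:
    c=optics.read_camera(n); np.savez(n+".npz",**c)
    cv2.imwrite(f"pics/{n}0.png",c["img"][...,::-1])
E
```

```text
{'time_s': np.float64(0.0), 'joints': array([-1.382,  0.629,  0.038,  1.518, -0.027,  0.996, -0.02 ]), 'joint_velocities': array([-0.   , -0.002,  0.001,  0.001,  0.001, -0.   , -0.001]), 'joint_efforts': array([-1.0000e-03, -5.6340e+01,  1.2260e+00, -1.9345e+01,  1.1000e-02,
        1.1000e-02,  0.0000e+00]), 'ee_pos': array([0.164, 0.628, 0.23 ]), 'tcp_rot': array([ 0.127,  0.992, -0.001, -0.   ]), 'force': array([ 0.319, -0.576, -0.553]), 'moment': array([-0.001,  0.004, -0.007]), 'gripper_force': np.float64(0.0), 'width': np.float64(0.086)}
```

View pics/scene0.png

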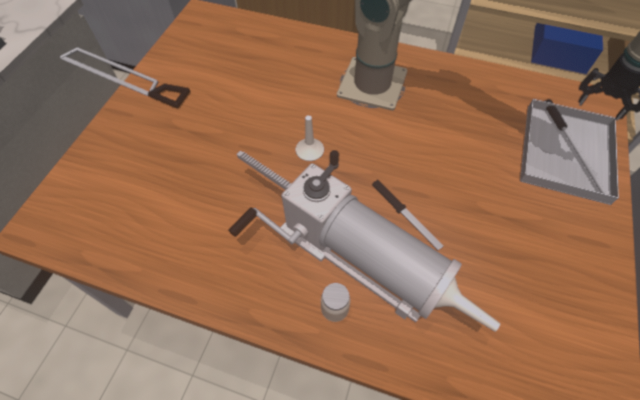

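View pics/top0.png

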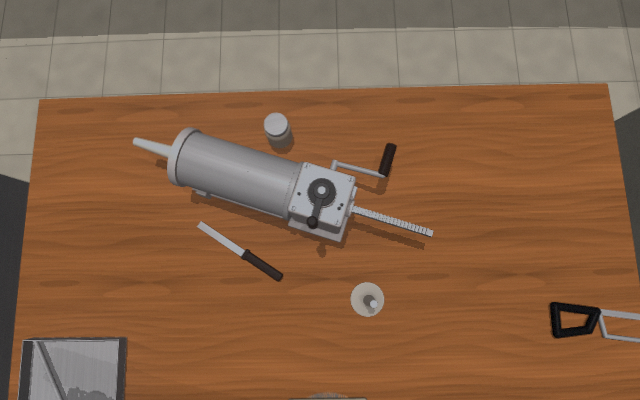

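The knob is at about (313,221) and the hub at (321,191) in the top view. The cylinder (+y) lies to the left, the nozzle at (368,300), the knife at (240,250).

```bash
python3 - <<'E'
from h import *
c={k:v for k,v in np.load("top.npz").items()}; W=cloud(c)
R=W[170:245,280:365].reshape(-1,3); 
k=R[(R[:,2]>.254)&(R[:,2]<.275)]; print("knob",len(k),k.mean(0),k.min(0),k.max(0))
t=R[(R[:,2]>.184)&(R[:,2]<.196)]; print("boxtop",len(t),t[:,2].mean())
r=cv2.minAreaRect(t[:,:2].astype(np.float32)*1000); print(r,cv2.boxPoints(r))
for z in(.2,.21,.22,.23,.24,.25,.26):
    m=R[(R[:,2]>z)&(R[:,2]<z+.01)]; print(z,len(m),m.mean(0) if len(m) else'', m.min(0),m.max(0)) if len(m) else 0
for (v,u) in [(191,321),(221,313),(300,368),(303,373),(125,276)]: print(u,v,W[v,u])
# cylinder axis: points above .15 to the left
C=W[120:240,165:295].reshape(-1,3);C=C[C[:,2]>.08];r=cv2.minAreaRect(C[:,:2].astype(np.float32)*1000);print(r)
im=cv2.resize(c["img"][160:250,270:370],(800,720)[:2],interpolation=cv2.INTER_CUBIC)
cv2.imwrite("pics/crop.png",cv2.resize(im,(660,594))[...,::-1])
E
```

```text
knob 93 [0.52321466 0.0218996  0.25926577] [0.51287538 0.01206513 0.25424572] [0.53405448 0.03292116 0.2631094 ]
boxtop 2074 0.18894003389273756
((597.9083862304688, 7.7341156005859375), (141.9296112060547, 122.84426879882812), 70.90522003173828) [[516.65094  -39.232986]
 [632.73615  -79.41925 ]
 [679.16583   54.701218]
 [563.0806    94.88748 ]]
0.2 199 [0.59635996 0.00074432 0.2081601 ] [ 0.51384557 -0.03047958  0.20001128] [0.62670697 0.03228414 0.20998268]
0.21 375 [0.57872849 0.0046253  0.21451926] [ 0.51295702 -0.02819248  0.2100124 ] [0.62526881 0.03312412 0.21997977]
0.22 167 [0.5941948  0.00081785 0.2228141 ] [ 0.51381365 -0.01466763  0.22001416] [0.61160462 0.01836833 0.22991992]
0.23 9 [0.51775334 0.01782102 0.23528157] [0.51286328 0.01071002 0.23054332] [0.52648518 0.02996296 0.23928808]
0.24 4 [0.51465492 0.01891515 0.246261  ] [0.51264896 0.01246398 0.24076482] [0.51778252 0.02725483 0.24974986]
0.25 54 [0.52219352 0.02180967 0.25761218] [0.51287538 0.01206513 0.25252422] [0.53405448 0.03306047 0.25995066]
0.26 41 [0.52433872 0.02211    0.26114542] [0.51465282 0.01396818 0.26002977] [0.53321983 0.03055222 0.2631094 ]
321 191 [0.59259172 0.00078175 0.22655783]
313 221 [0.52306288 0.01829507 0.25888823]
368 300 [ 0.35078362 -0.10295151  0.11653704]
373 303 [ 0.34649699 -0.11060776  0.1498634 ]
276 125 [0.79956412 0.116369   0.0945328 ]
((662.03857421875, 225.29318237304688), (273.293701171875, 321.6427307128906), 8.976422309875488)
```

View pics/crop.png

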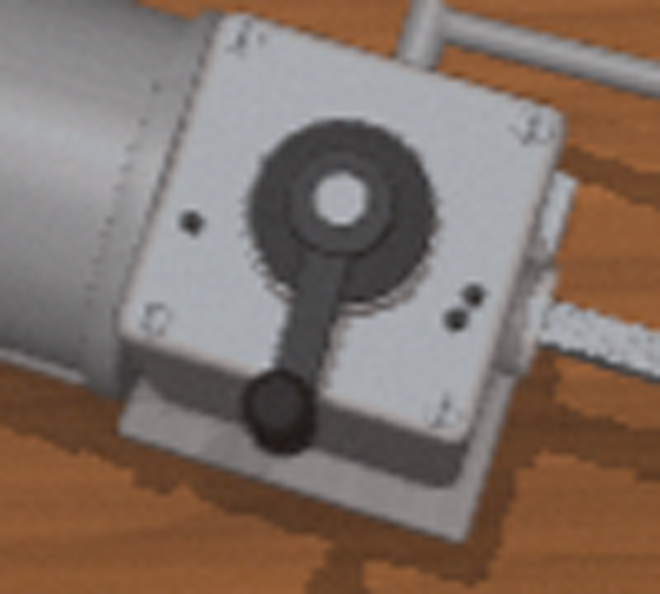

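The crop shows the single pip at (190,222) on the cylinder side, the double pips at (465,308), and the arm in neutral. The pivot is near (0.595, 0.0015) and the knob near (0.5235, 0.022). I'll move above the knob.

Emit:
step_arm(
  delta_pos=[
    [-2.5,-2.5,-2],
    [-2.5,-2.5,-2],
    [-2.5,-2.5,-2],
    [-2.8,-2.8,-1],
    [-2.8,-2.8,0],
    [-2.8,-2.8,0],
    [-2.8,-2.8,0],
    [-2.8,-2.8,0],
  ],
  delta_rot=[
    [0,0,0],
    [0,0,0],
    [0,0,0],
    [0,0,0],
    [0,0,0],
    [0,0,0],
    [0,0,0],
    [0,0,0],
  ],
  fingers=[0,0,0,0,0,0,0,0],
  squeeze=40,
)

```text
time_s: 0.77
ee_pos: [0.3181, 0.3648, 0.3012]
tcp_rot: [0.127, 0.992, -0.0, -0.0]
force: [1.4, 0.5, -0.5]
width: 0.0855
gripper_force: 0.0
```

Emit:
step_arm(
  delta_pos=[
    [-2.8,-2.8,0],
    [-2.8,-2.8,0],
    [-2.8,-2.8,0],
    [-2.8,-2.8,0],
    [-2.8,-2.8,0],
    [-2.8,-2.8,0],
    [-2.8,-2.8,0],
    [-2.8,-2.8,0],
  ],
  delta_rot=[
    [0,0,0],
    [0,0,0],
    [0,0,0],
    [0,0,0],
    [0,0,0],
    [0,0,0],
    [0,0,0],
    [0,0,0],
  ],
  fingers=[0,0,0,0,0,0,0,0],
)

```text
time_s: 1.43
ee_pos: [0.4783, 0.0917, 0.3012]
tcp_rot: [0.127, 0.992, 0.0, -0.0]
force: [1.1, 0.5, 1.5]
width: 0.0855
gripper_force: 0.0
```

Emit:
step_arm(
  delta_pos=[
    [-2.0,-1.9,0],
    [-2.0,-1.9,0],
    [-2.1,-1.8,0],
    [0,0,0],
    [0,0,0],
  ],
  delta_rot=[
    [0,0,0],
    [0,0,0],
    [0,0,0],
    [0,0,0],
    [0,0,0],
  ],
  fingers=[0,0,0,0,0],
)

```text
time_s: 1.85
ee_pos: [0.523, 0.0223, 0.3008]
tcp_rot: [0.129, 0.992, -0.0, -0.0]
force: [-0.9, 0.2, -0.6]
width: 0.0855
gripper_force: 0.0
```

```bash
python3 - <<'E'
from h import *
c=optics.read_camera("wrist"); np.savez("wrist.npz",**c); W=cloud(c)
cv2.imwrite("pics/w0.png",c["img"][...,::-1])
R=W.reshape(-1,3)
for a,b in((.252,.275),(.212,.222),(.222,.235)):
    k=R[(R[:,2]>a)&(R[:,2]<b)&(abs(R[:,0]-.56)<.08)&(abs(R[:,1])<.06)]; 
    if len(k): print(a,len(k),k.mean(0),k.min(0),k.max(0),cv2.minEnclosingCircle(k[:,:2].astype(np.float32)))
o=status.get_obs();print(o["ee_pos"],o["joints"],o["force"])
E
```

```text
0.252 1036 [0.52391579 0.02183407 0.25958613] [0.51453245 0.01020547 0.25204836] [0.53662998 0.03243086 0.26302893] ((0.525855302810669, 0.02123250998556614), 0.01174991112202406)
0.212 2151 [0.57904509 0.00588712 0.21814474] [ 0.51421632 -0.02281163  0.21200187] [0.61716416 0.03291948 0.22199716] ((0.5650196671485901, 0.011722794733941555), 0.05224652588367462)
0.222 625 [0.58048674 0.00516026 0.2262585 ] [ 0.51466485 -0.01531196  0.22200031] [0.61315824 0.03244553 0.2349811 ] ((0.5627661943435669, 0.007685104850679636), 0.05097930505871773)
[0.5224484  0.02395543 0.30080121] [-0.26747407  0.37584497  0.23658802  1.77925988 -0.10288894  0.99983994
  1.32399393] [-0.1759676   1.4827511  -1.40628529]
```

View pics/w0.png

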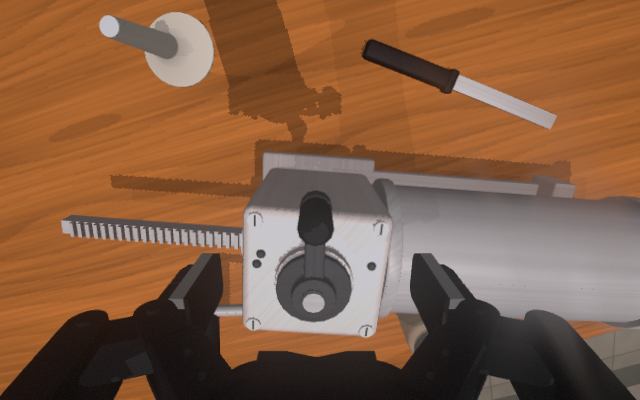

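The wrist view shows the knob at (315,215), centred between the fingers, with the pip at (371,266). I'll descend and grip.

Emit:
step_arm(
  delta_pos=[
    [-0.2,-0.1,2],
    [0,0,2],
    [0,0,2],
    [0,0,1.3],
    [0,0,0],
    [0,0,0],
  ],
  delta_rot=[
    [0,0,0],
    [0,0,0],
    [0,0,0],
    [0,0,0],
    [0,0,0],
    [0,0,0],
  ],
  fingers=[0,0,0,0,0,80],
)

```text
time_s: 2.4
ee_pos: [0.5237, 0.0239, 0.228]
tcp_rot: [0.126, 0.992, 0.0, -0.001]
force: [0.1, 0.5, 0.2]
width: 0.0755
gripper_force: 0.0
```

Emit:
step_arm(
  delta_pos=[
    [0,0,0],
    [0,0,0],
    [0,0,0],
    [0,0,0],
  ],
  delta_rot=[
    [0,0,0],
    [0,0,0],
    [0,0,0],
    [0,0,0],
  ],
  fingers=[130,130,130,130],
)

```text
time_s: 2.73
ee_pos: [0.525, 0.0227, 0.2291]
tcp_rot: [0.127, 0.992, 0.0, 0.001]
force: [-0.7, -0.6, -0.1]
width: 0.0417
gripper_force: 0.0
```

Emit:
step_arm(
  delta_pos=[
    [0,0,0],
    [0,0,0],
    [0,0,0],
    [0,0,0],
    [0,0,0],
    [0,0,0],
  ],
  delta_rot=[
    [0,0,0],
    [0,0,0],
    [0,0,0],
    [0,0,0],
    [0,0,0],
    [0,0,0],
  ],
  fingers=[200,255,255,255,255,255],
  squeeze=40,
)

```text
time_s: 3.23
ee_pos: [0.5244, 0.0223, 0.2285]
tcp_rot: [0.127, 0.992, -0.0, -0.0]
force: [-1.0, -0.7, 4.4]
width: 0.0217
gripper_force: 39.1
```

Emit:
step_arm(
  delta_pos=[
    [0,0,-0.2],
    [0,0,-0.2],
    [0,0,-0.2],
    [0,0,-0.2],
    [0,0,-0.2],
    [0,0,-0.2],
    [0,0,0],
    [0,0,0],
  ],
  delta_rot=[
    [0,0,0],
    [0,0,0],
    [0,0,0],
    [0,0,0],
    [0,0,0],
    [0,0,0],
    [0,0,0],
    [0,0,0],
  ],
  fingers=[255,255,255,255,255,255,255,255],
)

```text
time_s: 3.9
ee_pos: [0.5249, 0.0223, 0.2404]
tcp_rot: [0.127, 0.992, -0.0, 0.0]
force: [4.4, -3.3, -8.5]
width: 0.0217
gripper_force: 39.6
```

```bash
python3 - <<'E'
from h import *
for n,w in(("wrist",[(371,266),(261,254),(257,264)]),("top",[(299,194),(342,205),(339,209)])):
    c={k:v for k,v in np.load(n+".npz").items()};W=cloud(c);g=c["img"].astype(float).mean(2);P=[]
    for u,v in w:
        r=5 if n=="wrist" else 2
        b=np.clip(150-g[v-r:v+r+1,u-r:u+r+1],0,None);ww=W[v-r:v+r+1,u-r:u+r+1]
        p=np.nansum(ww*b[...,None],(0,1))/b.sum();P.append(p)
    s=P[0];d=(P[1]+P[2])/2;print(n,np.round(P,4))
    e=d-s;L=np.hypot(e[0],e[1]); ang=np.degrees(np.arctan2(e[1],e[0])) # from slow to fast
    nx=np.array([-np.sin(np.radians(ang)),np.cos(np.radians(ang))]); 
    if nx[0]>0: nx=-nx
    piv=(s+d)[:2]/2-nx*.052*np.cos(1.25)
    print("L",L,"expect",2*.052*np.sin(1.25),"-x ang",np.degrees(np.arctan2(nx[1],nx[0])),"piv",piv)
E
```

```text
wrist [[ 0.597   0.0521  0.1924]
 [ 0.5613 -0.0371  0.1923]
 [ 0.5695 -0.0434  0.1922]]
L 0.09761809545314057 expect 0.09869440041298096 -x ang 161.12092827073013 piv [0.59669885 0.00064174]
top [[ 0.5419  0.0477  0.1739]
 [ 0.5672 -0.0436  0.1923]
 [ 0.5598 -0.0378  0.1909]]
L 0.09100948984345943 expect 0.09869440041298096 -x ang -166.27729388419115 piv [0.5686668  0.00739978]
```

Emit:
step_arm(
  delta_pos=[
    [-0.05,0.52,0],
    [-0.07,0.83,0],
    [-0.08,0.83,0],
    [-0.08,0.83,0],
    [-0.08,0.83,0],
    [-0.08,0.83,0],
    [-0.08,0.83,0],
    [-0.08,0.83,0],
  ],
  delta_rot=[
    [0,0,4],
    [0,0,6.4],
    [0,0,6.4],
    [0,0,6.4],
    [0,0,6.4],
    [0,0,6.4],
    [0,0,6.4],
    [0,0,6.4],
  ],
  fingers=[255,255,255,255,255,255,255,255],
)

```text
time_s: 4.57
ee_pos: [0.5657, 0.0692, 0.2402]
tcp_rot: [0.527, 0.85, -0.0, 0.0]
force: [4.6, -2.8, -7.5]
width: 0.0217
gripper_force: 39.6
```

Emit:
step_arm(
  delta_pos=[
    [0,0,0],
    [0,0,0],
    [0,0,0],
  ],
  delta_rot=[
    [0,0,0],
    [0,0,0],
    [0,0,0],
  ],
  fingers=[255,255,255],
)

```text
time_s: 4.82
ee_pos: [0.566, 0.0693, 0.2401]
tcp_rot: [0.525, 0.851, 0.0, 0.001]
force: [4.4, -1.9, -8.9]
width: 0.0218
gripper_force: 39.7
```

Emit:
step_arm(
  delta_pos=[
    [-0.02,0.33,0],
    [0,0,0],
    [0,0,0.15],
    [0,0,0.15],
    [0,0,0],
  ],
  delta_rot=[
    [0,0,2.5],
    [0,0,0],
    [0,0,0],
    [0,0,0],
    [0,0,0],
  ],
  fingers=[255,255,255,255,255],
)

```text
time_s: 5.23
ee_pos: [0.5687, 0.0707, 0.2379]
tcp_rot: [0.543, 0.839, 0.001, 0.0]
force: [2.8, -0.7, -1.3]
width: 0.0215
gripper_force: 40.4
```

Emit:
step_arm(
  delta_pos=[
    [0,0,0],
    [0,0,0],
    [0,0,0.2],
    [0,0,0.2],
    [0,0,0],
  ],
  delta_rot=[
    [0,0,0],
    [0,0,0],
    [0,0,0],
    [0,0,0],
    [0,0,0],
  ],
  fingers=[160,160,160,160,160],
)

```text
time_s: 5.65
ee_pos: [0.5677, 0.0703, 0.2328]
tcp_rot: [0.544, 0.839, -0.0, -0.001]
force: [-0.0, 0.0, -0.9]
width: 0.0318
gripper_force: 0.0
```

```bash
cat >> h.py <<'E'
def look(tag):
    for n in("wrist","top"):
        c=optics.read_camera(n); W=cloud(c).reshape(-1,3)
        if tag and n=="wrist": cv2.imwrite(f"pics/{tag}.png",c["img"][...,::-1])
        d=np.hypot(W[:,0]-.5967,W[:,1]-.0006)
        h=W[(d<.015)&(W[:,2]>.2)]; print(n,"hub z",len(h),np.round(np.percentile(h[:,2],[10,50,80,95]),4) if len(h) else "")
        k=W[(abs(d-.075)<.014)&(W[:,2]>.245)&(W[:,2]<.28)&(W[:,1]>.0)]
        if len(k): print(" high pts",len(k),np.round(k.mean(0),4),np.round(np.percentile(k[:,2],[50,90]),4))
    o=status.get_obs();print(np.round(o["ee_pos"],4),np.round(o["force"],2),o["width"],np.round(o["joints"],2))
E
python3 - <<'E'
from h import *
for n in("wrist","top"):
    c={k:v for k,v in np.load(n+".npz").items()};W=cloud(c).reshape(-1,3)
    d=np.hypot(W[:,0]-.5967,W[:,1]-.0006);h=W[(d<.015)&(W[:,2]>.2)];print("ref",n,np.percentile(h[:,2],[10,50,80,95]))
look("w1")
E
```

```text
ref wrist [0.22072392 0.22194046 0.22624218 0.22692961]
ref top [0.21968884 0.22192174 0.22551829 0.22704324]
wrist hub z 41 [0.2292 0.2297 0.2301 0.2304]
 high pts 6194 [0.5651 0.0737 0.2635] [0.2663 0.2709]
top hub z 142 [0.2281 0.2301 0.2344 0.2355]
 high pts 2 [0.5457 0.0516 0.2659] [0.2659 0.2757]
[0.568  0.0703 0.2331] [ 0.19 -0.69  0.53] 0.03228040805670234 [-0.47  0.55  0.46  1.75 -0.3   0.92  0.54]
```

View pics/w1.png

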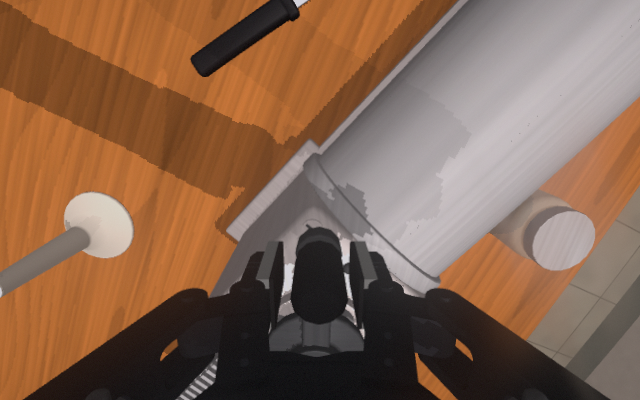

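The wrist view shows the knob at (320,270), loosely caged by the fingers at (270,270) and (365,270). The hub is about 9 mm up, so the selector is riding on the ring. I'll push it clockwise in small bites, each shorter than the notch's play, and check the hub height after each one.

Emit:
step_arm(
  delta_pos=[
    [-0.01,0.15,0],
    [-0.01,0.15,0],
    [-0.01,0.15,0],
    [-0.01,0.15,0],
    [-0.01,0.15,0],
    [-0.01,0.15,0],
    [0,0,0],
  ],
  delta_rot=[
    [0,0,1.15],
    [0,0,1.15],
    [0,0,1.15],
    [0,0,1.15],
    [0,0,1.15],
    [0,0,1.15],
    [0,0,0],
  ],
  fingers=[160,160,160,160,160,160,160],
)

```text
time_s: 6.33
ee_pos: [0.5767, 0.0729, 0.2332]
tcp_rot: [0.594, 0.804, -0.0, -0.0]
force: [-2.3, -1.4, 1.6]
width: 0.032
gripper_force: 1.4
```

```bash
python3 -c "
from h import *
look('')"
```

```text
wrist hub z 68 [0.2291 0.2298 0.2302 0.2305]
 high pts 6431 [0.5718 0.0765 0.2638] [0.2664 0.2713]
top hub z 143 [0.2281 0.2304 0.2338 0.2355]
 high pts 3 [0.5505 0.0569 0.2718] [0.2793 0.2795]
[0.5767 0.0729 0.2332] [-3.43  0.31  1.37] 0.03179406771677189 [-0.49  0.57  0.49  1.72 -0.32  0.93  0.44]
```

Emit:
step_arm(
  delta_pos=[
    [-0.01,0.15,0],
    [-0.01,0.15,0],
    [-0.01,0.15,0],
    [-0.01,0.15,0],
    [-0.01,0.15,0],
    [0,0,0],
  ],
  delta_rot=[
    [0,0,1.15],
    [0,0,1.15],
    [0,0,1.15],
    [0,0,1.15],
    [0,0,1.15],
    [0,0,0],
  ],
  fingers=[160,160,160,160,160,160],
)

```text
time_s: 6.93
ee_pos: [0.5846, 0.0748, 0.2332]
tcp_rot: [0.633, 0.774, 0.0, -0.0]
force: [-3.2, 1.0, 2.3]
width: 0.0319
gripper_force: 1.6
```

```bash
python3 -c "
from h import *
look('')"
```

```text
wrist hub z 66 [0.2293 0.2298 0.2302 0.2306]
 high pts 6346 [0.5797 0.0787 0.2639] [0.2665 0.2713]
top hub z 140 [0.2284 0.2303 0.2343 0.2359]
 high pts 3 [0.556  0.0638 0.2562] [0.2572 0.2605]
[0.5846 0.0747 0.2333] [-2.3   0.48  1.56] 0.031797130165118044 [-0.5   0.59  0.52  1.7  -0.35  0.95  0.35]
```

Emit:
step_arm(
  delta_pos=[
    [-0.01,0.15,0],
    [-0.01,0.15,0],
    [-0.01,0.15,0],
    [-0.01,0.15,0],
    [-0.01,0.15,0],
    [0,0,0],
  ],
  delta_rot=[
    [0,0,1.15],
    [0,0,1.15],
    [0,0,1.15],
    [0,0,1.15],
    [0,0,1.15],
    [0,0,0],
  ],
  fingers=[160,160,160,160,160,160],
)

```text
time_s: 7.53
ee_pos: [0.5923, 0.0754, 0.2332]
tcp_rot: [0.671, 0.741, 0.0, 0.0]
force: [-2.5, 1.4, 0.4]
width: 0.0317
gripper_force: 1.5
```

```bash
python3 -c "
from h import *
look('')"
```

```text
wrist hub z 72 [0.2292 0.2299 0.2303 0.2306]
 high pts 6503 [0.5879 0.0801 0.2639] [0.2665 0.2714]
top hub z 144 [0.2278 0.2303 0.2339 0.2356]
 high pts 6 [0.5615 0.0647 0.2713] [0.2748 0.2786]
[0.5922 0.0751 0.2332] [-2.76  1.07 -0.75] 0.03185784837117623 [-0.51  0.6   0.55  1.68 -0.37  0.96  0.27]
```

Emit:
step_arm(
  delta_pos=[
    [-0.01,0.15,0],
    [-0.01,0.15,0],
    [-0.01,0.15,0],
    [-0.01,0.15,0],
    [-0.01,0.15,0],
    [0,0,0],
  ],
  delta_rot=[
    [0,0,1.15],
    [0,0,1.15],
    [0,0,1.15],
    [0,0,1.15],
    [0,0,1.15],
    [0,0,0],
  ],
  fingers=[160,160,160,160,160,160],
)

```text
time_s: 8.13
ee_pos: [0.5997, 0.0752, 0.2332]
tcp_rot: [0.708, 0.706, 0.0, 0.0]
force: [-3.0, 2.3, 1.7]
width: 0.0317
gripper_force: 1.6
```

```bash
python3 -c "
from h import *
look('')"
```

```text
wrist hub z 81 [0.2292 0.2299 0.2302 0.2305]
 high pts 6614 [0.5961 0.0806 0.2639] [0.2665 0.2715]
top hub z 143 [0.2278 0.23   0.2341 0.2357]
 high pts 4 [0.5711 0.0674 0.2612] [0.2625 0.2701]
[0.5996 0.0751 0.2333] [-2.07  2.74 -0.04] 0.03195768260969486 [-0.52  0.62  0.57  1.66 -0.39  0.98  0.19]
```

Emit:
step_arm(
  delta_pos=[
    [-0.01,0.15,0],
    [-0.01,0.15,0],
    [-0.01,0.15,0],
    [-0.01,0.15,0],
    [-0.01,0.15,0],
    [0,0,0],
  ],
  delta_rot=[
    [0,0,1.15],
    [0,0,1.15],
    [0,0,1.15],
    [0,0,1.15],
    [0,0,1.15],
    [0,0,0],
  ],
  fingers=[160,160,160,160,160,160],
)

```text
time_s: 8.73
ee_pos: [0.6073, 0.0743, 0.2332]
tcp_rot: [0.742, 0.67, 0.0, 0.0]
force: [-2.3, 2.5, 0.3]
width: 0.0316
gripper_force: 1.5
```

```bash
python3 -c "
from h import *
look('')"
```

```text
wrist hub z 95 [0.2292 0.2299 0.2302 0.2305]
 high pts 6721 [0.6045 0.0802 0.264 ] [0.2666 0.2717]
top hub z 144 [0.2279 0.2302 0.234  0.2356]
 high pts 11 [0.5778 0.0681 0.2594] [0.254 0.277]
[0.6071 0.074  0.2333] [-2.61  1.58  0.32] 0.0320041427389291 [-0.53  0.64  0.6   1.64 -0.41  0.99  0.11]
```

Emit:
step_arm(
  delta_pos=[
    [-0.01,0.15,0],
    [-0.01,0.15,0],
    [-0.01,0.15,0],
    [-0.01,0.15,0],
    [-0.01,0.15,0],
    [0,0,0],
  ],
  delta_rot=[
    [0,0,1.15],
    [0,0,1.15],
    [0,0,1.15],
    [0,0,1.15],
    [0,0,1.15],
    [0,0,0],
  ],
  fingers=[160,160,160,160,160,160],
)

```text
time_s: 9.33
ee_pos: [0.6146, 0.0726, 0.2332]
tcp_rot: [0.775, 0.632, 0.0, 0.0]
force: [-2.4, 1.8, -1.0]
width: 0.0315
gripper_force: 1.3
```

```bash
python3 -c "
from h import *
look('')"
```

```text
wrist hub z 111 [0.2289 0.2295 0.2298 0.2301]
 high pts 6802 [0.6128 0.0789 0.2639] [0.2664 0.2717]
top hub z 144 [0.2276 0.2303 0.2335 0.2355]
 high pts 13 [0.5883 0.0688 0.261 ] [0.2545 0.2794]
[0.6145 0.0724 0.2333] [-1.33  1.77 -0.51] 0.0317781160257946 [-0.53  0.65  0.63  1.62 -0.43  1.01  0.03]
```

Emit:
step_arm(
  delta_pos=[
    [-0.01,0.15,0],
    [-0.01,0.15,0],
    [-0.01,0.15,0],
    [-0.01,0.15,0],
    [0,0,0],
  ],
  delta_rot=[
    [0,0,1.15],
    [0,0,1.15],
    [0,0,1.15],
    [0,0,1.15],
    [0,0,0],
  ],
  fingers=[160,160,160,160,160],
)

```text
time_s: 9.85
ee_pos: [0.6207, 0.0701, 0.2335]
tcp_rot: [0.8, 0.6, 0.0, 0.001]
force: [-0.5, 0.4, -0.8]
width: 0.0314
gripper_force: 0.8
```

```bash
python3 -c "
from h import *
look('')"
```

```text
wrist hub z 583 [0.2207 0.2215 0.2231 0.2258]
 high pts 6258 [0.6197 0.0765 0.2616] [0.2609 0.2736]
top hub z 141 [0.2191 0.2218 0.2254 0.2271]
 high pts 16 [0.5938 0.069  0.2575] [0.2538 0.2774]
[0.6206 0.0702 0.2336] [-0.29 -0.44 -0.29] 0.03180460107467711 [-0.53  0.67  0.65  1.6  -0.45  1.02 -0.03]
```

It has dropped: the hub is back at its home height (0.2254 against 0.2255) with no load on it. I'll open and retreat straight up.

Emit:
step_arm(
  delta_pos=[
    [0,-0.2,0],
    [0,-0.2,0],
    [0,0,0],
    [0,0,0],
    [0,0,-1],
    [0,0,-3],
    [0,0,-3],
    [0,0,-3],
  ],
  delta_rot=[
    [0,0,0],
    [0,0,0],
    [0,0,0],
    [0,0,0],
    [0,0,0],
    [0,0,0],
    [0,0,0],
    [0,0,0],
  ],
  fingers=[140,100,60,40,40,40,40,40],
)

```text
time_s: 10.62
ee_pos: [0.616, 0.0716, 0.3352]
tcp_rot: [0.8, 0.601, -0.0, 0.0]
force: [0.1, 0.3, -0.1]
width: 0.0721
gripper_force: 0.0
```

```bash
python3 -c "
from h import *
look('w2')"
```

```text
wrist hub z 775 [0.2206 0.2218 0.2261 0.2269]
 high pts 844 [0.6171 0.0748 0.2588] [0.2602 0.2618]
top hub z 141 [0.2194 0.2219 0.2258 0.2274]
 high pts 101 [0.6125 0.073  0.2581] [0.2589 0.2617]
[0.6192 0.0709 0.3396] [ 0.98 -0.56  0.09] 0.0719762193362662 [-0.57  0.57  0.7   1.47 -0.38  1.23 -0.1 ]
```

View pics/w2.png

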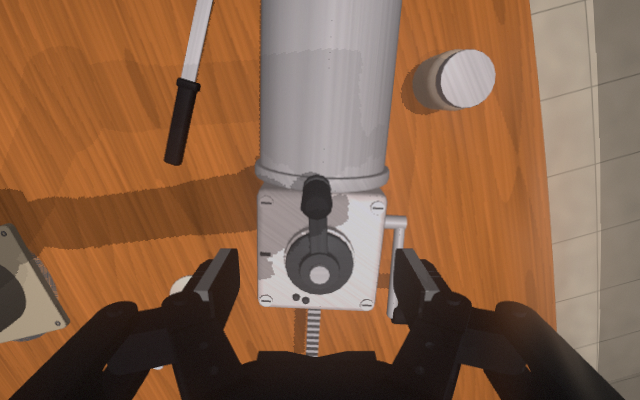

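The view shows the knob at (316,195) with the arm towards the cylinder, standing free at home height. Its top is at 0.2615 m and the fingers are clear.

```bash
python3 -c "
from rig import order
print(order.finish_job())"
```

```text
the job is handed in; nothing more can be done
None
```

The selector is in the slow filling gear, dropped fully home in a notch at about 1.5 rad by the camera, and released; I did not touch the other things, and the job was handed in at about 11 s on the robot's clock.

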